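# Hook the pull-out rule on the bar and lock it at the line

### The job

Take the pull-out rule, drop the hook at its end over the far side of the aluminium bar on the cart, and draw the case straight back until its front face is level with the dark line. Leave the case standing flat there with the hook still on the bar, then press its lock fully down so that the distance is kept. Leave the other things on the cart where they are.

Things in the scene. Friction and masses are not known exactly. Their poses are not given: they have to be found in the camera images.
- rule: grey plastic case of a spring-loaded pull-out rule, upright on the cart: 110 mm long (x), 36 mm wide (y), 58 mm high, about 0.5 kg. Origin: centre of its underside, z up; x points out of the front face, where the steel blade comes out. Grip it from above across the 36 mm, near mid-length. A black lock button stands 10 mm above its top near the front. Set down, it stays put against the blade's pull.
- front (a point): point on the rule: bottom middle of the front face of the case, 55 mm ahead of the case's origin, at its underside
- hook (a point): lower edge of the hook at the blade's end, middle of its inner face (towards the case). The blade (22 mm wide, 2 mm thick) leaves the case level, underside 20 mm above the case's underside; the hook plate (26 mm wide, 2.5 mm thick) hangs down from it to 6 mm above the case's underside. With the blade in, the gap from the case's front face to the hook is 30 mm.
- blade (a joint): how far the blade is drawn out of the case beyond its rest, in m: 0 at rest, 0.085 at most. A spring pulls it in with 0.7 N at rest, 1.0 N when fully out.
- lock (a joint): how far the lock button is pushed down, in m: 0 up, about 0.005 fully down, where its foot meets and clamps the blade. It moves with about 3 N and then stops hard: press on to 8 to 15 N. It stays down by itself and then holds the blade against its spring.
- lock_top (a point): centre of the top of the lock button (22 mm long, 24 mm wide), 38 mm ahead of the case's origin and 68 mm above its underside when up
- bar: straight aluminium bar fixed flat on the cart top: 8 mm thick (its x), 180 mm long (its y), 16 mm high. Origin: centre of its underside; its x points square across it, to the far side from the robot, where the hook goes.
- line: dark flat strip on the cart top (nothing to bump into), parallel to the bar on the robot's side of it: 8 mm wide (its x), 180 mm long (its y). Origin: its centre; x as the bar's. From the bar's near face to the line's middle is 72 to 94 mm.
Things that resemble listed ones, but are neither listed nor needed, are in the scene too. Leave any purple look-alike of the rule alone.

How it is judged:
On the way, in this order (a step that is already met when the one before it is completed fails the run):
1. the hook is down behind the far side of the bar, the blade still in and the lock up (y of hook in the frame of bar between -0.09 and 0.09 m and x of hook in the frame of bar between 0.001 and 0.035 m and z of hook in the frame of bar below 0.013 m and value of joint blade below 0.015 m and value of joint lock below 0.002 m), for 0.1 s.
2. the blade is drawn out with the hook on the bar and the case's front at the line, the lock still up (y of hook in the frame of bar between -0.09 and 0.09 m and x of hook in the frame of bar between 0.001 and 0.012 m and z of hook in the frame of bar below 0.013 m and x of front in the frame of line between -0.012 and 0.012 m and angle between the x axis of rule and the x axis of bar, either way round below 0.21 rad and height (world z) of rule below 0.006 m and angle between rule's own z axis and vertical below 0.1 rad and value of joint blade above 0.03 m and value of joint lock below 0.002 m), for 0.1 s.
At the end, for the whole second after the job is handed in: hook below the top of the bar on its far side, inner face within 8 mm of it; blade out over 30 mm; case flat and at rest, front face within 12 mm of the middle of the line, square to the bar within 12 degrees; lock button down over 4.4 mm (5 is fully down) (y of hook in the frame of bar between -0.09 and 0.09 m and x of hook in the frame of bar between 0.001 and 0.012 m and z of hook in the frame of bar below 0.013 m and x of front in the frame of line between -0.012 and 0.012 m and angle between the x axis of rule and the x axis of bar, either way round below 0.21 rad and height (world z) of rule below 0.006 m and angle between rule's own z axis and vertical below 0.1 rad and value of joint blade above 0.03 m and value of joint lock above 0.0044 m and linear speed of rule below 0.02 m/s); the robot touches nothing.
It fails at once if a bystander (tape gun, box stack, planter or acrylic block) is moved more than 30 mm (distance of any of tape_gun, box_stack, planter, acrylic_block from where it was at the start of the episode above 0.03 m).
It also fails if it takes over 48 s, if anything falls off the work surface, if the arm or the gripper's body presses on something with over 40 N, if the wrist force passes 120 N, or if a joint passes its speed limit or range.

### The arm

A 6-joint arm with a two-finger parallel gripper is mounted at the origin on the work surface. World frame = base frame: x ahead of the robot, y to its left, z up, the work surface at z = 0. Lengths are in m, angles in rad, forces in N, time in s.
With the tool pointing down it reaches from about 0.425 to 0.95 m from the base axis. Payload 3.5 kg.
Tool frame: the origin (TCP) lies midway between the tips of the shut fingers; the grasp point (between the pads) lies 19 mm behind it (ctrl.pinch_z is the distance from the TCP to the grasp point, in m); z points along the fingers, y is the line along which they close (so a half turn about z gives the same grasp; the last joint's range is limited). The gripper opens to 85 mm and grips with 20 to 120 N. Pads are 22 mm wide; open, the fingers measure 114 mm over their backs; the gripper's body (76 mm by 85 mm) begins 54 mm behind the grasp point. The pads swing forward as they close: fully open they stand 13 mm farther back than shut.
Start: joints at [-1.428, 0.286, 1.577, -0, 1.279, -0.15], TCP at [0.195, -0.646, 0.231] pointing down, gripper open.
Joint ranges: [-2.77, 2.77], [-0.9, 2.22], [0.21, 2.48], [-1.53, 4.67], [0.24, 2.81], [-2.84, 2.84]. Speed limits (rad/s): [2.79, 2.79, 3.14, 3.14, 3.14, 3.14].

### API

Orientations are given as a unit quaternion [x, y, z, w].
In Python, from plant import get_state, viewer, sign_off, ctrl gives the robot as it stands. The module is installed in compiled form; this text tells all that it offers.
- The arm moves only by the shell command python3 -m handwheel 'ROWS' [FORCE]. ROWS is JSON, a list that holds one entry, the list of rows, each a list of 5 numbers: the finger opening in m, from 0 to 0.0854, then the shift along the tool's x, y, z in m, then the turn about the tool's z in degrees. In form: [[[claw, x, y, z, spin], ...]]. A call has 1 to 12 rows; each row shifts and turns the commanded pose from where the row before left it, along the tool's axes as they then stand; what a row does not reach is not made up. A row lasts 1/12 s, in which the tool goes at most 41.7 mm and 7.16 degrees, less where a joint would pass 70% of its speed; a pose out of reach is approached as far as the arm can. A call is refused whole if a number of a shift passes 0.0417 or a number of a turn 7.16, either way. A call with a gripper value outside its range is refused whole. The fingers move at their own pace and stop on an object; FORCE is the grip in N (left out, the last holds). Time passes only in rows, so rows that do not move let the fingers close. It gives the time, the measured TCP pose, the force, the opening and the grip force at its end, in the units of the state.
- get_state(): the state, without advancing time (a new reading comes with each control period).
- viewer.read_camera(name): name is "scene" or "top" or "wrist"; returns the picture (384x512x3 uint8, blue, green, red); there is no depth.
- viewer.camera_params(name): a dict with "fov_y" (degrees; the focal length in pixels is half the picture's height over the tangent of half this angle, whatever the lens; pixels are square), "cx", "cy" (the principal point, pixels), "xyz" and "attitude" of the camera in the world; the wrist camera has in their place "hand_eye" (4x4, takes a point from camera to tool coordinates, whose origin is the TCP and whose axes are the flange's). Camera axes: x right, y up, looking along -z (the intrinsics and any distortion apply to the point x, -y, -z); pixel columns grow to the right and rows downward; lengths in m; the calibration is good to about 2 mm. A picture is of the moment at which its call begins: read the wrist's pose just before it. camera_params takes no time and is no camera call.
- sign_off(): hands the job in; it is judged then, once.
Trained networks look in the newest picture that a camera, given by its name, has taken for a name from the list of things; names that differ only in an ending like _2 or _b are one class to them, and where a whole thing is asked for, a point or a joint stands for the part that bears it (a point fixed in the world has none). Each returns a list of dicts, best first, with "confidence" (0 to 1); they miss things now and then, are a little off and sometimes report something else, mostly with a low value. They report only what shows in the picture. A call takes as long as a camera call. They do not tell look-alikes from the thing itself.
- viewer.look_for(camera, name): "extent" ([left, top, width, height] as shares, 0 to 1, of the picture: columns of its width, rows of its height, round what is visible of it).
- viewer.outline_of(camera, name): "mask" (384x512 bool, what is visible of it) and "extent" ([left, top, width, height] as shares, 0 to 1, of the picture: columns of its width, rows of its height, round what is visible of it).
- viewer.pinpoint(camera, name): "xy" ([column, row] as shares, 0 to 1, of the picture: columns of its width, rows of its height: a listed point, or the origin of a listed thing).
The state is a dict: "time": time; "qpos": joint angles; "dq": joint speeds; "joint_efforts": joint torques, N m; "eef_pos": TCP position; "tcp_rot": TCP orientation; "contact_force": force on the tool from outside, world axes, zero at the start; "wrist_torque": the same for the moment, N m; "opening": opening from 0.0 (shut) to 1.0 (fully open); "finger_force": force on a finger pad.
Only numpy, scipy, OpenCV 4.12 (cv2) and the standard library are available. Lean on these libraries where they do the work, as an engineer would, in place of code of your own. Each camera call takes 0.05 s, during which the arm holds its last target. There are 200 camera calls.

## Working session

There is one attempt and no reset: what is moved stays moved. The work goes in short steps, Python scripts to look and compute and a shell command to move; the robot and the scene stay as the last step left them, time stands still between calls to the robot, and variables do not carry over. Pictures are saved under pics/ and viewed, at most 10 in all, crops included, and the job is handed in when it is done.

```bash
mkdir -p pics; cat > h.py <<'E'
import numpy as np, cv2
from scipy.spatial.transform import Rotation as R
from plant import get_state, viewer, sign_off, ctrl
def cam(name):
    p=viewer.camera_params(name)
    f=192/np.tan(np.radians(p["fov_y"])/2)
    if "xyz" in p:
        a=np.array(p["attitude"]); Rm=R.from_quat(a).as_matrix() if a.size==4 else a.reshape(3,3)
        return f,p["cx"],p["cy"],np.array(p["xyz"]),Rm
    s=get_state(); H=np.array(p["hand_eye"]); Rt=R.from_quat(s["tcp_rot"]).as_matrix()
    return f,p["cx"],p["cy"],Rt@H[:3,3]+np.array(s["eef_pos"]),Rt@H[:3,:3]
def ray(c,uv,z):
    f,cx,cy,t,Rm=c
    d=Rm@np.array([(uv[0]-cx)/f,-(uv[1]-cy)/f,-1]); return t+d*(z-t[2])/d[2]
def proj(c,P):
    f,cx,cy,t,Rm=c
    q=Rm.T@(np.array(P)-t); return np.array([cx+f*q[0]/-q[2],cy-f*q[1]/-q[2]])
E
python3 - <<'E'
from h import *
ims=[]
for n in ("top","scene"):
    im=viewer.read_camera(n); ims.append(im)
    p=viewer.camera_params(n); print({k:np.round(v,4).tolist() if not isinstance(v,str) else v for k,v in p.items()})
    c=cam(n)
    for k,z in (("rule",0),("bar",0),("line",0),("front",0),("hook",.006),("lock_top",.068)):
        for d in viewer.pinpoint(n,k)[:3]:
            uv=np.array(d["xy"])*[512,384]; print(n,k,round(d["confidence"],2),uv.round(),ray(c,uv,z).round(3))
cv2.imwrite("pics/a.png",cv2.resize(ims[0],(800,600))); cv2.imwrite("pics/b.png",cv2.resize(ims[1],(800,600)))
print({k:np.round(v,3).tolist() for k,v in viewer.camera_params("wrist").items()}, ctrl.pinch_z, get_state())
E
```

```text
{'fov_y': 56.5816, 'cx': 257.6348, 'cy': 191.2058, 'xyz': [0.3693, -0.0587, 0.9452], 'attitude': [0.0234, -0.041, -0.7054, 0.7072]}
top rule 0.98 [319. 196.] [ 0.443 -0.245  0.   ]
top rule 0.95 [374. 214.] [ 0.396 -0.392  0.   ]
top rule 0.89 [377. 145.] [ 0.584 -0.408  0.   ]
top bar 0.86 [226. 129.] [0.623 0.005 0.   ]
top line 0.54 [230. 166.] [ 0.524 -0.008  0.   ]
top front 0.93 [314. 281.] [ 0.221 -0.229  0.   ]
top front 0.81 [324. 175.] [ 0.499 -0.26   0.   ]
top front 0.67 [359. 140.] [ 0.596 -0.359  0.   ]
top hook 0.61 [359. 245.] [ 0.314 -0.347  0.006]
top hook 0.6 [304. 288.] [ 0.205 -0.204  0.006]
top hook 0.44 [325. 163.] [ 0.532 -0.263  0.006]
top lock_top 0.67 [376. 132.] [ 0.601 -0.379  0.068]
top lock_top 0.46 [323. 280.] [ 0.234 -0.239  0.068]
top lock_top 0.45 [324. 175.] [ 0.49  -0.247  0.068]
{'fov_y': 55.568, 'cx': 257.019, 'cy': 190.5199, 'xyz': [0.8377, -0.3938, 0.725], 'attitude': [0.304, 0.1279, 0.3825, 0.8631]}
scene rule 0.83 [183. 256.] [ 0.446 -0.246  0.   ]
scene rule 0.69 [152. 353.] [ 0.574 -0.407  0.   ]
scene rule 0.61 [113. 278.] [ 0.388 -0.386 
[... 753 characters left out ...]
7 {'time': 0.7, 'qpos': array([-1.42799301e+00,  2.86268595e-01,  1.57667687e+00,  6.09871767e-06,
        1.27859909e+00, -1.50028382e-01]), 'dq': array([-0.00070874, -0.00032832, -0.00053226,  0.0004221 ,  0.00142514,
       -0.00021589]), 'joint_efforts': array([-2.38034940e-03, -4.05829060e+01, -2.92861193e+01, -2.28305062e-04,
        4.98844329e-04,  1.41676782e-06]), 'eef_pos': array([ 0.19485948, -0.64625867,  0.23135837]), 'tcp_rot': array([9.89300463e-01, 1.45892404e-01, 2.83322274e-06, 2.40616374e-05]), 'contact_force': array([ 0.62870562,  0.1721408 , -0.35578763]), 'wrist_torque': array([-0.00864375,  0.00433992, -0.04487579]), 'finger_force': 0.0, 'opening': 0.9968344119244342}
```

View pics/a.png

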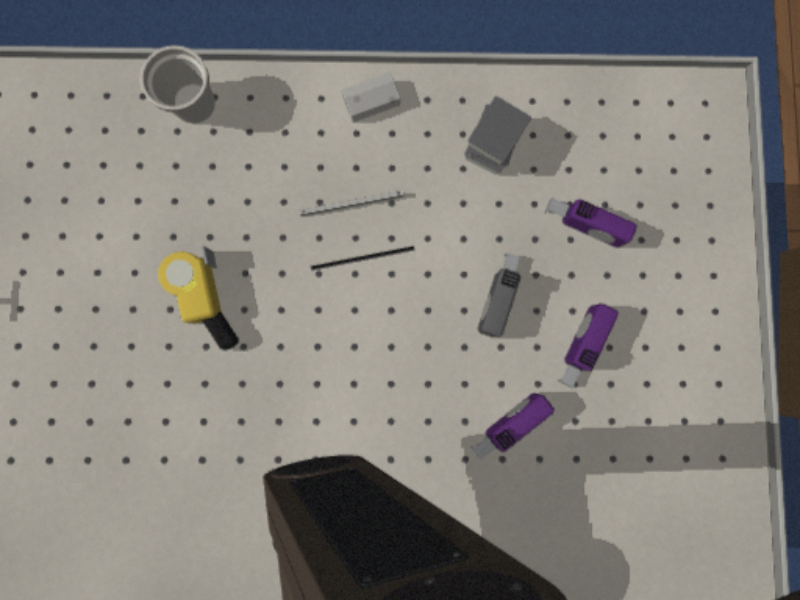

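View pics/b.png

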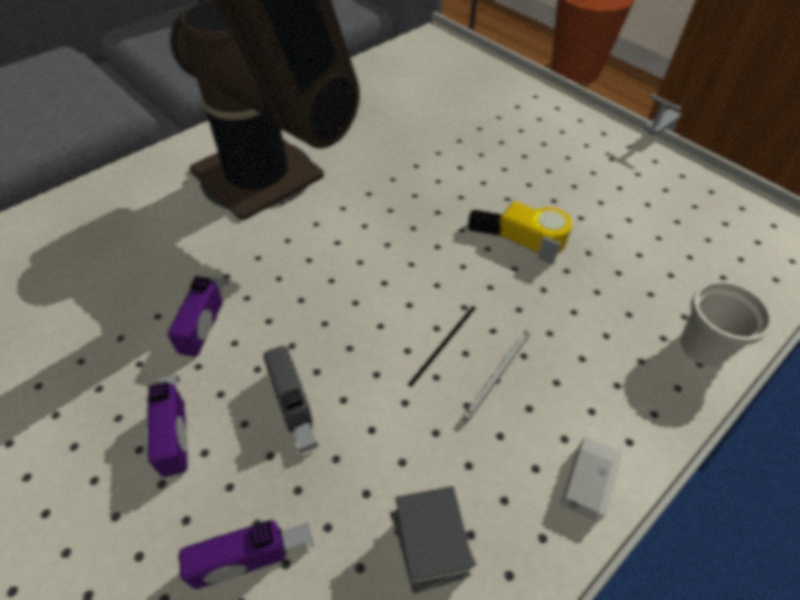

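Top view: the grey rule lies at about (500,295) of 800x600, pointing up the picture and slightly right. The bar runs (302,212)–(413,194) and the line (313,267)–(413,248). The scene view agrees, so I move above the rule.

```bash
python3 -m handwheel '[[[0.0854,0.0296,-0.0259,0,0],[0.0854,0.0296,-0.0259,0,0],[0.0854,0.0296,-0.0259,0,0],[0.0854,0.0296,-0.0259,0,0],[0.0854,0.0296,-0.0259,0,0],[0.0854,0.0296,-0.0259,0,0],[0.0854,0.0296,-0.0259,0,0],[0.0854,0.0296,-0.0259,0,0],[0.0854,0.0296,-0.0259,0,0],[0.0854,0.0296,-0.0259,0,0],[0.0854,0.0296,-0.0259,0,0],[0.0854,0.0296,-0.0259,0,0]]]' && python3 -m handwheel '[[[0.0854,0,0,0,6.2],[0.0854,0,0,0,6.2],[0.0854,0,0,0,6.2],[0.0854,0,0,0,6.2],[0.0854,0,0,0,6.2],[0.0854,0,0,0,0],[0.0854,0,0,0,0],[0.0854,0,0,0,0]]]'
cat > m.py <<'E'
from h import *
def tool():
    s=get_state(); Rt=R.from_quat(s["tcp_rot"]).as_matrix(); x=Rt[:,0]
    return np.array(s["eef_pos"]),np.degrees(np.arctan2(x[1],x[0])),Rt
def strip(n,k,z,idx=0):
    c=cam(n); d=viewer.outline_of(n,k)
    out=[]
    for e in d[:3]:
        pts=cv2.findNonZero(e["mask"].astype(np.uint8)).reshape(-1,2)
        W=np.array([ray(c,p,z)[:2] for p in pts])
        (cc,sz,a)=cv2.minAreaRect(W.astype(np.float32)*1000)
        m=W.mean(0); u,sv,vt=np.linalg.svd(W-m); ang=np.degrees(np.arctan2(vt[0,1],vt[0,0]))%180
        out.append((round(e["confidence"],2),np.round(cc,1),np.round(sz,1),ang.round(1)))
    return out
E
python3 - <<'E'
from m import *
p,a,Rt=tool(); print(p.round(4),a)
for n in ("top","scene"):
    im=viewer.read_camera(n)
    for k,z in (("bar",.012),("line",0)): print(n,k,strip(n,k,z))
c=cam("wrist"); im=viewer.read_camera("wrist")
for k,z in (("rule",0),("front",0),("hook",.006),("lock_top",.068)):
    for d in viewer.pinpoint("wrist",k)[:3]:
        uv=np.array(d["xy"])*[512,384]; print(k,round(d["confidence"],2),uv.round(),ray(c,uv,z).round(4))
print("rule",strip("wrist","rule",.058))
cv2.imwrite("pics/c.png",im)
E
```

```text
time: 1.7
eef_pos: [0.4459, -0.2444, 0.2318]
tcp_rot: [0.989, 0.146, 0.0, 0.0]
contact_force: [1.2, -0.8, -0.6]
opening: 0.998
finger_force: 0.0
time: 2.37
eef_pos: [0.4452, -0.2462, 0.2314]
tcp_rot: [0.992, -0.123, 0.0, 0.0]
contact_force: [-0.1, -0.1, -0.1]
opening: 1.001
finger_force: 0.0
[ 0.4452 -0.2462  0.2314] -14.094611912705378
top bar [(0.55, array([617.8,   7.6]), array([ 16.5, 174.2]), np.float64(101.7))]
top line [(0.62, array([526.2, -12.7]), array([  9.6, 171.8]), np.float64(101.5))]
scene bar [(0.9, array([620.9,   6.3]), array([ 10. , 181.6]), np.float64(101.6))]
scene line [(0.46, array([528.1, -13.2]), array([ 10.6, 177.4]), np.float64(101.7))]
rule 0.77 [379. 172.] [ 0.3965 -0.3944  0.    ]
rule 0.77 [307. 290.] [ 0.2556 -0.2771  0.    ]
rule 0.56 [244. 162.] [ 0.449  -0.2388  0.    ]
front 0.91 [279. 318.] [ 0.2204 -0.2297  0.    ]
front 0.59 [358. 220.] [ 0.3408 -0.3605  0.    ]
hook 0.97 [251.  91.] [ 0.526  -0.2664  0.006 ]
hook 0.94 [359. 243.] [ 0.3127 -0.3552  0.006 ]
hook 0.73 [266. 334.] [ 0.205  -0.2066  0.006 ]
lock_top 0.94 [390. 220.] [ 0.3648 -0.3753  0.068 ]
lock_top 0.8 [244. 134.] [ 0.4878 -0.2501  0.068 ]
lock_top 0.78 [293. 343.] [ 0.2357 -0.2449  0.068 ]
rule [(0.78, array([ 271.1, -264.2]), array([ 59.4, 131.4]), np.float64(129.9)), (0.57, array([ 561. , -397.4]), array([114. ,  19.1]), np.float64(73.1)), (0.56, array([ 465.2, -246. ]), array([ 36.9, 138.4]), np.float64(161.3))]
```

View pics/c.png

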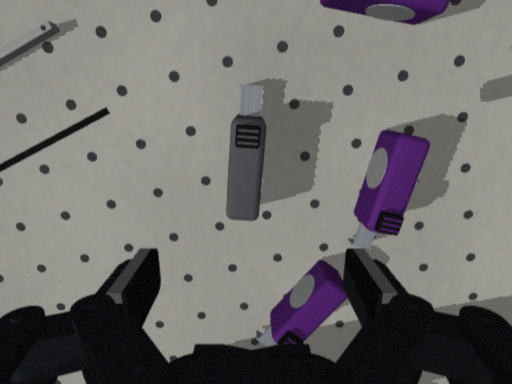

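Wrist picture: the case runs from (242,219) to (249,117), button at (248,136), hook tip at (252,86). Purple look-alikes are at least 100 px clear. I now work out the grasp.

```bash
cat > go.py <<'E'
from m import *
import sys
def go(tx,ty,tz,ta):
    p,a,Rt=tool(); d=np.array([tx,ty,tz])-p; print("tcp",p.round(4),"ang",round(a,2),"shift",(Rt.T@d).round(4),"spin",round(a-ta,2))
E
python3 - <<'E'
from go import *
c=cam("wrist")
b=ray(c,(242,219),.058);f=ray(c,(249,117),.058);l=ray(c,(248,136),.068);h=ray(c,(252,87),.022)
print(b,f,l,h,np.linalg.norm(f-b))
for u,v in ((f,b),(l,b),(h,b)): d=u-v; print(np.degrees(np.arctan2(d[1],d[0])))
E
```

```text
[ 0.40020905 -0.22459424  0.058     ] [ 0.50194311 -0.25844592  0.058     ] [ 0.48538976 -0.25328767  0.068     ] [ 0.52944953 -0.2685006   0.022     ] 0.10721825770929287
-18.40469769786325
-18.616286197565294
-18.76396598980302
```

```bash
python3 -m handwheel '[[[0.0854,0.0025,-0.0055,0.02,4.4],[0.0854,0,0,0.035,0],[0.0854,0,0,0.035,0],[0.0854,0,0,0.035,0],[0.0854,0,0,0.035,0],[0.0854,0,0,0.03,0],[0.0854,0,0,0.022,0],[0.0854,0,0,0,0],[0.0854,0,0,0,0],[0.02,0,0,0,0],[0.02,0,0,0,0],[0.02,0,0,0,0]]]' 40 && python3 -m handwheel '[[[0.02,0,0,0,0],[0.02,0,0,0,0],[0.02,0,0,0,0]]]'
python3 - <<'E'
from go import *
print(tool()[:2])
c=cam("wrist"); im=viewer.read_camera("wrist")
for k,z in (("hook",.006),("lock_top",.068)):
    for d in viewer.pinpoint("wrist",k)[:2]:
        uv=np.array(d["xy"])*[512,384]; print(k,round(d["confidence"],2),uv.round(),ray(c,uv,z).round(4))
cv2.imwrite("pics/d.png",im)
E
```

```text
time: 3.97
eef_pos: [0.4504, -0.2426, 0.0215]
tcp_rot: [0.987, -0.162, 0.002, 0.001]
contact_force: [-0.1, 0.7, -0.1]
opening: 0.606
finger_force: 0.0
time: 4.22
eef_pos: [0.4501, -0.2418, 0.021]
tcp_rot: [0.987, -0.162, 0.001, 0.0]
contact_force: [-0.4, 3.3, 6.0]
opening: 0.419
finger_force: 41.8
(array([ 0.450138  , -0.24182618,  0.02104286]), np.float64(-18.644938652752877))
hook 0.88 [251.  80.] [ 0.5292 -0.2684  0.006 ]
lock_top 0.96 [251. 218.] [ 0.4854 -0.2539  0.068 ]
```

View pics/d.png

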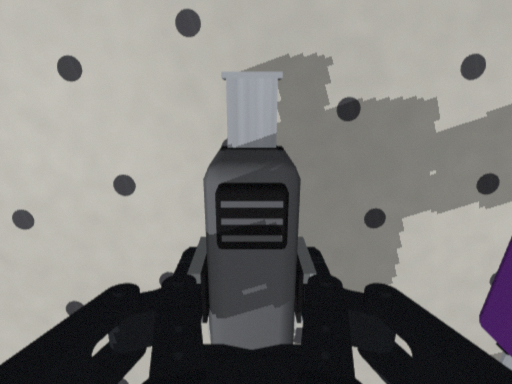

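Case gripped squarely, hook at (251,76) and button at (251,215). Now lift and carry to the bar.

```bash
python3 -m handwheel '[[[0.02,0,0,-0.02,0],[0.02,0,0,-0.03,0],[0.02,0.0022,-0.02,-0.02,0],[0.02,0.0022,-0.0256,0,0],[0.02,0.0022,-0.03,0,0],[0.02,0.0022,-0.03,0,0],[0.02,0.0022,-0.03,0,0],[0.02,0.0022,-0.03,0,0],[0.02,0.0022,-0.03,0,0],[0.02,0.0022,-0.03,0,0],[0.02,0.0022,-0.03,0,0],[0.02,0.0022,0,0,0]]]' && python3 -m handwheel '[[[0.02,0,0,0,-5.05],[0.02,0,0,0,-5.05],[0.02,0,0,0,-5.05],[0.02,0,0,0,-5.05],[0.02,0,0,0,-5.05],[0.02,0,0,0,-5.05],[0.02,0,0,0,0],[0.02,0,0,0,0],[0.02,0,0,0,0]]]'
python3 - <<'E'
from go import *
go(.553,-.007,.08,11.6)
c=cam("wrist"); im=viewer.read_camera("wrist")
p,a,Rt=tool()
for k,z in (("hook",p[2]-.021+.006),("lock_top",p[2]-.021+.068),("bar",0),("line",0)):
    for d in viewer.pinpoint("wrist",k)[:1]:
        uv=np.array(d["xy"])*[512,384]; P=ray(c,uv,z); print(k,round(d["confidence"],2),uv.round(),P.round(4),(Rt.T@(P-p)).round(4))
for k,z in (("bar",.016),("line",0)): print(k,strip("wrist",k,z))
cv2.imwrite("pics/e.png",im)
E
```

```text
time: 5.37
eef_pos: [0.5513, -0.0017, 0.0882]
tcp_rot: [0.987, -0.16, -0.001, -0.001]
contact_force: [-0.3, -1.2, -4.4]
opening: 0.42
finger_force: 42.1
time: 6.12
eef_pos: [0.5508, -0.0063, 0.0887]
tcp_rot: [0.995, 0.101, -0.001, -0.0]
contact_force: [0.4, -0.3, -5.1]
opening: 0.415
finger_force: 42.2
tcp [ 0.5508 -0.0063  0.0887] ang 11.56 shift [0.002  0.0011 0.0087] spin -0.04
hook 0.61 [251.  83.] [0.6307 0.0096 0.0739] [0.0813 0.0004 0.0149]
lock_top 0.73 [251. 219.] [5.870e-01 4.000e-04 1.359e-01] [ 0.0366  0.0006 -0.047 ]
bar [(0.89, array([623. ,   5.8]), array([  7.6, 179.7]), np.float64(101.6))]
line [(0.85, array([529.6, -13.7]), array([  7.7, 180.3]), np.float64(101.7))]
```

View pics/e.png

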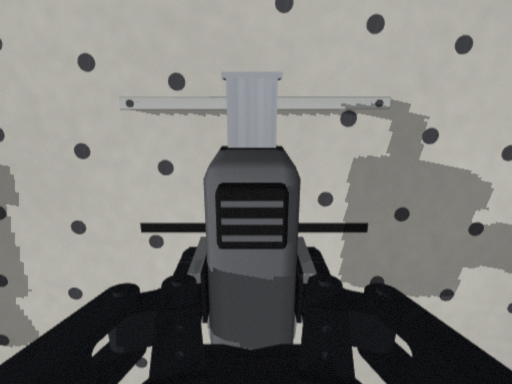

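The hook edge (row 75) shows past the bar (row 103), and both run parallel to it. Bar and line positions agree with the earlier views. Go 6 mm ahead and lower.

```bash
python3 -m handwheel '[[[0.02,0.006,0,0,0],[0.02,0,0,0.015,0],[0.02,0,0,0.015,0],[0.02,0,0,0.012,0],[0.02,0,0,0.01,0],[0.02,0,0,0.008,0],[0.02,0,0,0.004,0],[0.02,0,0,0.002,0],[0.02,0,0,0,0],[0.02,0,0,0,0],[0.02,0,0,0,0]]]'
python3 - <<'E'
from go import *
c=cam("wrist"); im=viewer.read_camera("wrist")
p,a,Rt=tool(); print(p,a,get_state()["contact_force"])
for k,z in (("bar",.016),("line",0)): print(k,strip("wrist",k,z))
for d in viewer.pinpoint("wrist","hook")[:1]: print(d, ray(c,np.array(d["xy"])*[512,384],.006))
cv2.imwrite("pics/f.png",im)
E
```

```text
time: 7.38
eef_pos: [0.5581, -0.0052, 0.0241]
tcp_rot: [0.995, 0.102, 0.001, 0.0]
contact_force: [-0.2, 0.0, -4.2]
opening: 0.418
finger_force: 42.2
[ 0.55800376 -0.00515794  0.02414663] 11.674791680376346 [-0.03837072  0.13432411 -4.61212774]
bar [(0.97, array([622.3,   5.9]), array([  8.7, 179.3]), np.float64(101.6))]
line [(0.76, array([528.5, -13.4]), array([  8.3, 180.9]), np.float64(101.5))]
{'xy': [0.4883, 0.2031], 'confidence': 0.97} [0.64047925 0.01177196 0.006     ]
```

View pics/f.png

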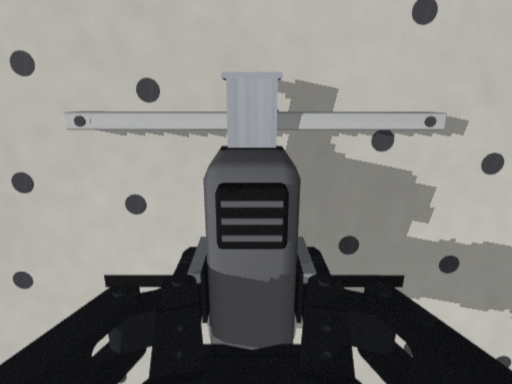

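Hook is behind the bar (edge row 75 against the bar at rows 112–130), and the case is about 3 mm up. I lower a little and draw back.

```bash
python3 -m handwheel '[[[0.02,0,0,0.002,0],[0.02,0,0,0,0],[0.02,0,0,0,0],[0.02,-0.006,0,0,0],[0.02,-0.01,0,0,0],[0.02,-0.012,0,0,0],[0.02,-0.012,0,0,0],[0.02,-0.012,0,0,0],[0.02,-0.012,0,0,0],[0.02,-0.01,0,0,0],[0.02,-0.007,0,0,0],[0.02,-0.003,0,0,0]]]' && python3 -m handwheel '[[[0.02,0,0,0.0015,0],[0.02,0,0,0,0],[0.02,0,0,0,0],[0.02,0,0,0,0]]]'
python3 - <<'E'
from go import *
c=cam("wrist"); im=viewer.read_camera("wrist")
p,a,Rt=tool(); print(p,a,get_state()["contact_force"])
for k,z in (("bar",.016),("line",0)): print(k,strip("wrist",k,z))
for k,z in (("hook",.006),("lock_top",.068),("front",0)):
  for d in viewer.pinpoint("wrist",k)[:1]: P=ray(c,np.array(d["xy"])*[512,384],z);print(k,d["confidence"],np.array(d["xy"])*[512,384],P, Rt.T@(P-p))
L=np.array([.5287,-.0135]);u=np.array([np.cos(.203),np.sin(.203)]); print("front-line",(p[:2]-L)@u+.0545)
cv2.imwrite("pics/g.png",im)
E
```

```text
time: 8.58
eef_pos: [0.4739, -0.0221, 0.0213]
tcp_rot: [0.995, 0.101, -0.0, -0.0]
contact_force: [1.2, -0.4, -4.2]
opening: 0.419
finger_force: 42.2
time: 8.92
eef_pos: [0.4748, -0.0222, 0.0212]
tcp_rot: [0.995, 0.102, -0.001, -0.0]
contact_force: [-7.4, 0.4, 8.1]
opening: 0.415
finger_force: 43.6
[ 0.47481843 -0.02222848  0.02116265] 11.739631959121223 [-7.1272795  -1.06565358  7.85410746]
bar []
line [(0.61, array([528.6, -13.5]), array([  8.2, 181.2]), np.float64(101.6))]
lock_top 0.61 [249.9072 219.4944] [ 0.51081096 -0.01503018  0.068     ] [ 0.03657143  0.00026141 -0.0469412 ]
front 0.79 [253.2864 142.8864] [ 0.52658275 -0.0132324   0.        ] [0.05257165 0.00173059 0.02101331]
front-line -3.491180600868199e-05
```

View pics/g.png

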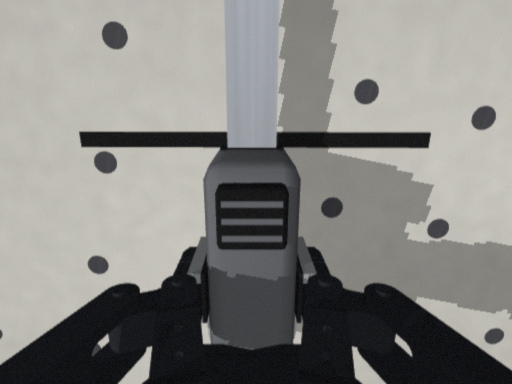

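Front face edge (row ~148) sits at the line (row 140), with the case flat on the cart. Release, rise and shut the fingers over the button.

```bash
python3 -m handwheel '[[[0.0854,0,0,0,0],[0.0854,0,0,0,0],[0.0854,0,0,0,0],[0.0854,0,0,0,0],[0.0854,0,0,0,0],[0.0854,0,0,-0.01,0],[0.0854,0,0,-0.03,0],[0.0854,0,0,-0.035,0],[0.0854,0,0,-0.035,0],[0,0,0,0,0],[0,0.018,0,0,0],[0,0.019,0,0,0]]]' && python3 -m handwheel '[[[0,0,0,0,0],[0,0,0,0,0],[0,0,0,0,0],[0,0,0,0,0]]]'
python3 - <<'E'
from go import *
p,a,Rt=tool(); print(p,a,get_state()["contact_force"])
for n in ("scene","top","wrist"):
  c=cam(n); im=viewer.read_camera(n)
  for k,z in (("hook",.006),("lock_top",.068),("front",0)):
    for d in viewer.pinpoint(n,k)[:4]:
      uv=np.array(d["xy"])*[512,384];P=ray(c,uv,z)
      if abs(P[1])<.1:print(n,k,d["confidence"],uv,P.round(4),(Rt.T@(P-p)).round(4))
  print(n,strip(n,"line",0))
  if n=="scene": u,v=proj(c,(.58,0,0)).astype(int); A=im[max(v-75,0):v+75,max(u-100,0):u+100]
  if n=="wrist": B=im
cv2.imwrite("pics/i.png",np.hstack([cv2.resize(A,(400,300)),cv2.resize(B,(400,300))]))
E
```

```text
time: 10.22
eef_pos: [0.512, -0.0146, 0.1316]
tcp_rot: [0.995, 0.101, 0.001, 0.001]
contact_force: [-0.1, 0.1, -0.4]
opening: 0.607
finger_force: 0.0
time: 10.55
eef_pos: [0.5104, -0.0145, 0.1294]
tcp_rot: [0.995, 0.102, -0.001, -0.0]
contact_force: [0.1, -0.3, -0.8]
opening: 0.01
finger_force: 0.0
[ 0.51036475 -0.01448788  0.12942635] 11.67392887884495 [ 0.11899232 -0.2635201  -0.77926887]
scene hook 0.66 [320.9216 240.9984] [0.6267 0.0077 0.006 ] [0.1186 0.0019 0.1233]
scene lock_top 0.44 [281.6    196.1088] [ 0.5065 -0.0046  0.068 ] [-0.0017 -0.0104  0.0614]
scene front 0.84 [282.0096 218.9952] [ 0.522  -0.0125  0.    ] [0.012  0.0005 0.1294]
scene front 0.75 [264.4992 210.3168] [ 0.4754 -0.0263  0.    ] [-0.0365  0.0045  0.1295]
scene [(0.65, array([525.8, -10.6]), array([  8.4, 165.4]), np.float64(102.1)), (0.18, array([504.2,   6.2]), array([238.2,  72.3]), np.float64(7.7))]
top []
wrist hook 0.98 [252.8256  42.0864] [0.626  0.0073 0.006 ] [0.1178 0.0021 0.1233]
wrist lock_top 0.72 [251.392  214.6176] [ 0.509  -0.0157  0.068 ] [-0.0015  0.001   0.0614]
wrist front 0.83 [253.696 170.112] [ 0.5257 -0.0144  0.    ] [0.0152 0.0031 0.1294]
wrist [(0.74, array([528.5, -13.7]), array([  9., 180.]), np.float64(101.5))]
```

View pics/i.png

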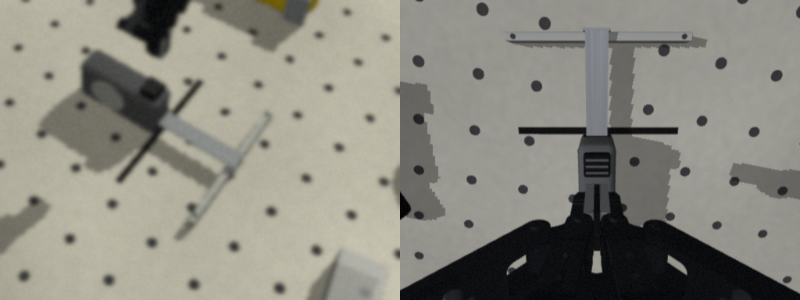

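Blade lies over the bar with the hook on its far side, and the front is within ~3 mm of the line. Button is right below the fingertips, so I go down to it.

```bash
python3 -m handwheel '[[[0,-0.001,0.001,0.02,0],[0,0,0,0.02,0],[0,0,0,0.012,0],[0,0,0,0.006,0],[0,0,0,0.003,0],[0,0,0,0.002,0],[0,0,0,0.001,0],[0,0,0,0,0],[0,0,0,0,0]]]'; python3 -m handwheel '[[[0,0,0,0.001,0],[0,0,0,0.001,0],[0,0,0,0,0],[0,0,0,0,0]]]'
```

```text
time: 12.05
eef_pos: [0.5114, -0.0159, 0.0666]
tcp_rot: [0.995, 0.102, 0.001, 0.0]
contact_force: [-0.2, 0.4, 1.4]
opening: 0.001
finger_force: 0.2
time: 12.38
eef_pos: [0.5114, -0.0159, 0.0644]
tcp_rot: [0.995, 0.102, 0.001, 0.0]
contact_force: [0.5, 0.1, 2.6]
opening: -0.001
finger_force: 1.5
```

```bash
python3 -m handwheel '[[[0,0,0,0.001,0],[0,0,0,0,0],[0,0,0,0,0]]]'; python3 -m handwheel '[[[0,0,0,0.0005,0],[0,0,0,0,0],[0,0,0,0,0]]]'
```

```text
time: 12.63
eef_pos: [0.5113, -0.0159, 0.0632]
tcp_rot: [0.995, 0.102, 0.001, 0.0]
contact_force: [1.8, 0.4, 2.2]
opening: -0.003
finger_force: 1.4
time: 12.88
eef_pos: [0.5113, -0.0159, 0.063]
tcp_rot: [0.995, 0.102, 0.001, 0.0]
contact_force: [2.0, 1.1, 5.3]
opening: -0.004
finger_force: 2.6
```

Hit the stop; press on to about 12 N.

```bash
python3 -m handwheel '[[[0,0,0,0.0006,0],[0,0,0,0,0],[0,0,0,0,0]]]'; python3 -m handwheel '[[[0,0,0,0.0005,0],[0,0,0,0,0],[0,0,0,0,0]]]'
```

```text
time: 13.13
eef_pos: [0.5114, -0.0159, 0.0629]
tcp_rot: [0.995, 0.102, 0.001, 0.0]
contact_force: [0.6, 0.2, 7.6]
opening: 0.002
finger_force: 3.9
time: 13.38
eef_pos: [0.5115, -0.0159, 0.0628]
tcp_rot: [0.995, 0.102, 0.001, 0.0]
contact_force: [-0.5, 0.7, 10.3]
opening: -0.0
finger_force: 5.0
```

```bash
python3 -m handwheel '[[[0,0,0,0.0005,0],[0,0,0,0,0],[0,0,0,0,0]]]'; python3 -m handwheel '[[[0,0,0,-0.005,0],[0,0,0,-0.02,0],[0,0,0,-0.04,0],[0,0,0,-0.03,0],[0,0,0,0,0],[0,0,0,0,0],[0,0,0,0,0]]]'
python3 - <<'E'
from go import *
p,a,Rt=tool()
c=cam("wrist"); im=viewer.read_camera("wrist")
for k,z in (("hook",.006),("lock_top",.063),("front",0)):
    for d in viewer.pinpoint("wrist",k)[:2]:
      P=ray(c,np.array(d["xy"])*[512,384],z); print(k,d["confidence"],P.round(4))
for k,z in (("bar",.016),("line",0),("rule",.058)): print(k,strip("wrist",k,z))
cv2.imwrite("pics/j.png",im)
E
```

```text
time: 13.63
eef_pos: [0.5115, -0.0159, 0.0627]
tcp_rot: [0.995, 0.102, 0.001, 0.0]
contact_force: [-1.6, 1.3, 11.4]
opening: 0.003
finger_force: 6.1
time: 14.22
eef_pos: [0.5092, -0.0155, 0.1542]
tcp_rot: [0.995, 0.102, -0.002, -0.0]
contact_force: [-0.2, -0.2, -1.0]
opening: 0.001
finger_force: 0.0
hook 0.71 [0.625  0.0083 0.006 ]
lock_top 0.57 [ 0.5107 -0.0141  0.063 ]
lock_top 0.22 [0.6179 0.0069 0.063 ]
front 0.76 [ 0.5263 -0.0117  0.    ]
bar [(0.86, array([620.8,   5.5]), array([  9.7, 179. ]), np.float64(101.6))]
line [(0.7, array([529.2, -13.5]), array([  8.7, 179.9]), np.float64(101.6))]
rule [(0.74, array([545.8,  -8.4]), array([157.1,  36.7]), np.float64(11.6))]
```

View pics/j.png

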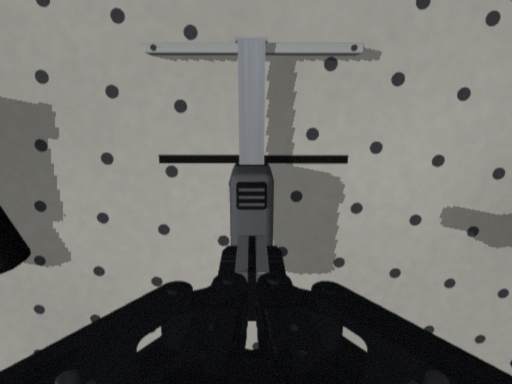

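The hook sits on the bar at (252,40), the case front is at the line (row 160), and the case is square to the bar. The button hit its stop under 11 N, so I hand in.

```bash
python3 -c "
from plant import sign_off
print(sign_off())"
```

```text
the job is handed in; nothing more can be done
None
```

I handed the job in at about 14 s: the hook is on the far side of the bar, the case front measures within about 3 mm of the line, and the lock was pressed to its stop with 11 N; the hand-in returned no verdict.

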